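# Make up two kits of turned parts

## Task

Make up two kits from the parts standing on the bench, one part to a bay, each standing upright on the tray floor. The long three-bay tray gets the grooved roller in its middle bay with the wide bush and the narrow bush in its two end bays (either way round); the short two-bay tray gets the hexagon nut and the stepped spindle (either way round). Leave the square block standing where it is.

Things in the scene. Friction and masses are not known exactly. Their poses are not given: they have to be found in the camera images.
- roller_mid (a point): Grooved steel roller: solid round, 54 mm diameter, 50 mm tall, a V groove 9 mm deep round its waist (18 mm high at its mouth), a small 12 mm dark bore mark on top. About 300 g. It stands upright; the point is its centre, half-way up, with z up along its axis.
- wide_bush_mid (a point): Wide steel bush: a tube of 52 mm outer and 36 mm inner diameter, 50 mm tall, about 200 g. It stands upright; the point is its centre, half-way up, with z up along its axis.
- narrow_bush_mid (a point): Narrow steel bush: a tube of 30 mm outer and 16 mm inner diameter, 50 mm tall, about 170 g. It stands upright; the point is its centre, half-way up, with z up along its axis.
- hex_nut_mid (a point): Long steel hexagon nut: 42 mm across flats (48 mm across corners), 50 mm tall, about 400 g; a 22 mm dark bore mark on top. Pairs of flats face along its own y axis and along the directions 60 and 120 degrees round from it. It stands upright; the point is its centre, half-way up, with z up along its axis.
- spindle_mid (a point): Stepped steel spindle, 64 mm tall: a round blackened foot 38 mm across and 8 mm high, then a 26 mm diameter body from 8 to 50 mm above its underside, then a 14 mm diameter tip up to 64 mm. About 200 g. It stands on its foot; the point is its centre, 32 mm above its underside, with z up along its axis.
- square_block_mid (a point): Square steel block, 36 x 36 mm, 50 mm tall, with a plain top; it belongs to neither kit and stays where it is. It stands upright; the point is its centre, half-way up.
- long_tray: Long plastic tray with a white floor and blue rims and ribs, fixed to the bench, 80 x 232 mm, with three square bays in a row along its y axis. Each bay is 72 x 72 mm inside, the outer walls and the ribs between bays are 4 mm thick; the floor is 3 mm above the bench and the rims and ribs 8 mm above the bench. Bay centres lie at y = -76, 0 and +76 mm, x = 0. Origin: centre of its underside, on the bench; z up.
- short_tray: Short plastic tray with a white floor and blue rims and rib, fixed to the bench, 80 x 156 mm, with two square bays in a row along its y axis, made like the long tray: bays 72 x 72 mm inside, walls and rib 4 mm thick, floor 3 mm and rims 8 mm above the bench. Bay centres lie at y = -38 and +38 mm, x = 0. Origin: centre of its underside, on the bench; z up.
Not all that is in view belongs to the job. What is shaped like the part that bears narrow_bush_mid but green is not meant. What is shaped like the long_tray but pink is not meant.

How it is judged:
At the end, for the whole second after the job is handed in: Roller in the long tray's middle bay, a bush in each end bay; hexagon nut and spindle one to a bay in the short tray: each within 24 mm of its bay centre per tray axis, on the floor within 4 mm, upright within 0.1 rad, released, at rest. Square block upright, within 20 mm of its start (x of roller_mid in the frame of long_tray between -0.024 and 0.024 m and y of roller_mid in the frame of long_tray between -0.024 and 0.024 m and z of roller_mid in the frame of long_tray between 0.024 and 0.032 m and (((x of wide_bush_mid in the frame of long_tray between -0.024 and 0.024 m and y of wide_bush_mid in the frame of long_tray between 0.052 and 0.1 m and z of wide_bush_mid in the frame of long_tray between 0.024 and 0.032 m) and (x of narrow_bush_mid in the frame of long_tray between -0.024 and 0.024 m and y of narrow_bush_mid in the frame of long_tray between -0.1 and -0.052 m and z of narrow_bush_mid in the frame of long_tray between 0.024 and 0.032 m)) or ((x of wide_bush_mid in the frame of long_tray between -0.024 and 0.024 m and y of wide_bush_mid in the frame of long_tray between -0.1 and -0.052 m and z of wide_bush_mid in the frame of long_tray between 0.024 and 0.032 m) and (x of narrow_bush_mid in the frame of long_tray between -0.024 and 0.024 m and y of narrow_bush_mid in the frame of long_tray between 0.052 and 0.1 m and z of narrow_bush_mid in the frame of long_tray between 0.024 and 0.032 m))) and (((x of hex_nut_mid in the frame of short_tray between -0.024 and 0.024 m and y of hex_nut_mid in the frame of short_tray between 0.014 and 0.062 m and z of hex_nut_mid in the frame of short_tray between 0.024 and 0.032 m) and (x of spindle_mid in the frame of short_tray between -0.024 and 0.024 m and y of spindle_mid in the frame of short_tray between -0.062 and -0.014 m and z of spindle_mid in the frame of short_tray between 0.031 and 0.039 m)) or ((x of hex_nut_mid in the frame of short_tray between -0.024 and 0.024 m and y of hex_nut_mid in the frame of short_tray between -0.062 and -0.014 m and z of hex_nut_mid in the frame of short_tray between 0.024 and 0.032 m) and (x of spindle_mid in the frame of short_tray between -0.024 and 0.024 m and y of spindle_mid in the frame of short_tray between 0.014 and 0.062 m and z of spindle_mid in the frame of short_tray between 0.031 and 0.039 m))) and angle between each of roller_mid, wide_bush_mid, narrow_bush_mid, hex_nut_mid, spindle_mid, square_block_mid's own z axis and vertical below 0.1 rad and linear speed of each of roller, wide_bush, narrow_bush, hex_nut, spindle below 0.02 m/s and angular speed of each of roller, wide_bush, narrow_bush, hex_nut, spindle below 0.2 rad/s and contact force between each of roller, wide_bush, narrow_bush, hex_nut, spindle and the fingers below 0.05 N and distance of square_block_mid from where it was at the start of the episode below 0.02 m); the robot touches nothing.
It fails at once if the square block is moved more than 20 mm from its place (distance of square_block_mid from where it was at the start of the episode above 0.02 m).
It also fails if it takes over 122 s, if anything falls off the work surface, if the arm or the gripper's body presses on something with over 40 N, if the wrist force passes 120 N, or if a joint passes its speed limit or range.

## Robot

A 6-joint arm with a two-finger parallel gripper is mounted at the origin on the work surface. World frame = base frame: x ahead of the robot, y to its left, z up, the work surface at z = 0. Lengths are in m, angles in rad, forces in N, time in s.
With the tool pointing down it reaches from about 0.35 to 0.875 m from the base axis. Payload 15.5 kg.
Tool frame: the origin (TCP) lies between the finger pads; the fingertips stand 14 mm ahead of it and the grasp point (between the pads) lies 5 mm behind it; z points along the fingers, y is the line along which they close (so a half turn about z gives the same grasp; the last joint's range is limited). The gripper opens to 85 mm and grips with 20 to 120 N. Pads are 22 mm wide; open, the fingers measure 114 mm over their backs; the gripper's body (76 mm by 85 mm) begins 54 mm behind the grasp point. The pads swing forward as they close: fully open they stand 13 mm farther back than shut.
Start: joints at [1.254, 0.494, 1.345, -0, 1.302, -0.096], TCP at [0.137, 0.61, 0.245] pointing down, gripper open.
Joint ranges: [-2.91, 2.91], [-0.82, 2.16], [0.22, 2.67], [-1.22, 4.37], [0.12, 2.79], [-3.08, 3.08]. Speed limits (rad/s): [1.89, 1.89, 2.57, 3.01, 3.01, 3.01].

## Interface

Orientations are given as a rotation vector (axis times angle).
In Python, from cell import r gives the robot as it stands. The module is installed in compiled form; this text tells all that it offers.
- The arm moves only by the tool carry_out, never from a script. Its argument "increments" is a list of rows, each an object of numbers: "dx", "dy", "dz": the shift along the tool's x, y, z in m; "yaw": the turn about the tool's z in rad. A call has 1 to 12 rows; each row shifts and turns the commanded pose from where the row before left it, along the tool's axes as they then stand; what a row does not reach is not made up. A row lasts 1/12 s, in which the tool goes at most 41.7 mm and 7.16 degrees, less where a joint would pass 70% of its speed; a pose out of reach is approached as far as the arm can. A call is refused whole if a number of a shift passes 0.0417 or a number of a turn 0.125, either way. A call with a gripper value outside its range is refused whole. "fingers" is the gripper's target within -1 to 1 (shut at 1, half-way at 0, fully open at -1), set as the call begins (left out, the last holds). The fingers move at their own pace and stop on an object; "grip_force" is the grip in N (left out, the last holds). Time passes only in rows, so rows that do not move let the fingers close. It gives the time, the measured TCP pose, the force, the opening and the grip force at its end, in the units of the state.
- r.read_state(): the state, without advancing time (a new reading comes with each control period).
- r.snapshot(name): name is "scene" or "side" or "wrist"; returns the picture (480x640x3 uint8, red, green, blue); there is no depth.
- r.calibration(name): a dict with "mtx" (3x3 intrinsics, pixels), "rvec" (rotation vector, rad) and "tvec" (3), from world to camera coordinates, as OpenCV has them. Camera axes: x right, y down, z forward; pixel columns grow to the right and rows downward; lengths in m; the calibration is good to about 2 mm. A picture is of the moment at which its call begins: read the wrist's pose just before it. calibration takes no time and is no camera call; for the wrist camera it gives the pose at the moment of the call.
- r.hand_in(): hands the job in; it is judged then, once.
The state is a dict: "clock": time; "qpos": joint angles; "dq": joint speeds; "tau": joint torques, N m; "position": TCP position; "orientation": TCP orientation; "force": force on the tool from outside, world axes, zero at the start; "wrist_torque": the same for the moment, N m; "gripper_width": finger opening in m; "grip_force": force on a finger pad.
Only numpy, scipy, OpenCV 4.12 (cv2) and the standard library are available. Lean on these libraries where they do the work, as an engineer would, in place of code of your own. Each camera call takes 0.05 s, during which the arm holds its last target. There are 200 camera calls.

## Working session

There is one attempt and no reset: what is moved stays moved. The work goes in short steps, Python scripts to look and compute and a tool call to move; the robot and the scene stay as the last step left them, time stands still between calls to the robot, and variables do not carry over. Pictures are saved under pics/ and viewed, at most 14 in all, crops included, and the job is handed in when it is done.

Besides the shell and the picture viewer there is one more tool, called after ">>>" by a JSON object that holds its "api" and its "payload", one argument or row to a line. carry_out: Moves the arm, as the interface text tells. Its arguments: {"type":"object","properties":{"increments":{"type":"array"},"fingers":{"type":"number"},"grip_force":{"type":"number"}},"required":["increments"]}

```bash
mkdir -p pics; python3 - <<'E'
from cell import r
import cv2,numpy as np
s=r.read_state();print(s)
for n in("scene","side"):
    im=r.snapshot(n);cv2.imwrite(f"pics/{n}0.png",im[:,:,::-1]);c=r.calibration(n)
    R=cv2.Rodrigues(c["rvec"])[0];print(n,c["mtx"],-R.T@np.ravel(c["tvec"]),R[2])
E
```

```text
{'clock': 0.0, 'qpos': array([ 1.25352052e+00,  4.94192944e-01,  1.34615411e+00,  4.43230853e-07,
        1.30253161e+00, -9.54785979e-02]), 'dq': array([ 0.00120486,  0.0004922 , -0.00092103,  0.00092916, -0.00151878,
        0.00077081]), 'tau': array([-4.00189252e-03, -8.82166386e+01, -3.83880901e+01, -4.02499290e-04,
        9.86707601e-03,  1.08891106e-04]), 'position': array([0.13735866, 0.60934476, 0.2446864 ]), 'orientation': array([-3.47655454e-01, -3.12203105e+00,  1.97689608e-03]), 'force': array([ 0.32363355,  0.3338094 , -0.08636732]), 'wrist_torque': array([ 0.02754312,  0.03880065, -0.00519634]), 'grip_force': 0.0, 'gripper_width': 0.08510648340508536}
scene [[465.80998316   0.         328.65204581]
 [  0.         465.80998316 241.00930436]
 [  0.           0.           1.        ]] [ 0.97869822 -0.1131126   0.78434283] [-0.57089292  0.11145393 -0.81342442]
side [[602.80237343   0.         325.0748321 ]
 [  0.         602.80237343 245.93760442]
 [  0.           0.           1.        ]] [ 0.19808292 -1.07941673  0.78334458] [ 0.2180859   0.79649792 -0.56394113]
```

View pics/scene0.png

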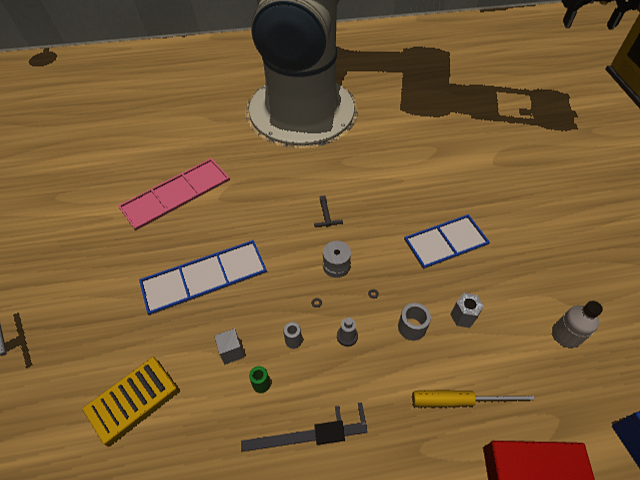

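View pics/side0.png

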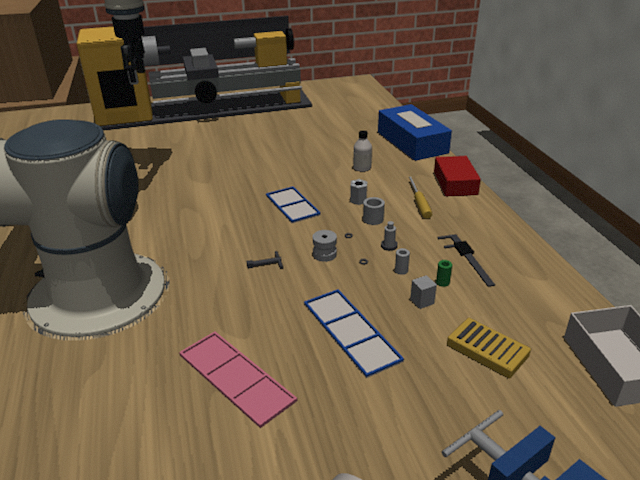

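The scene view shows the long blue tray near (203,277), the short one at (447,241), and the pink decoy at (175,193). The parts are the roller (337,257), wide bush (414,321), narrow bush (292,334), spindle (347,332), nut (467,309), square block (229,345) and green decoy (260,379). The side view agrees. Next I'll fit the trays from the blue mask and rectify at top height.

```bash
cat > h.py <<'E'
import cv2,numpy as np
from cell import r
def cam(n):
    c=r.calibration(n);R=cv2.Rodrigues(np.ravel(c["rvec"]))[0];return np.array(c["mtx"]),R,np.ravel(c["tvec"])
def ray(c,px,z):
    K,R,t=c;px=np.atleast_2d(px).astype(float);C=-R.T@t
    d=(R.T@np.linalg.inv(K)@np.c_[px,np.ones(len(px))].T).T
    return (C+d*((z-C[2])/d[:,2])[:,None])[:,:2]
def proj(c,P):
    K,R,t=c;p=(K@(R@np.atleast_2d(P).T+t[:,None])).T;return p[:,:2]/p[:,2:]
def rect(im,c,z,x0,x1,y0,y1,s):
    # output: right = -y ... row up = +x ; s px per mm
    w=int((y1-y0)*1000*s);h=int((x1-x0)*1000*s)
    W=np.array([[x1,y1],[x1,y0],[x0,y0],[x0,y1]])
    p=proj(c,np.c_[W,np.full(4,z)]).astype(np.float32)
    H=cv2.getPerspectiveTransform(p,np.float32([[0,0],[w,0],[w,h],[0,h]]))
    return cv2.warpPerspective(im,H,(w,h),flags=cv2.INTER_CUBIC)
E
python3 - <<'E'
from h import *
for n in("scene","side"):
    im=cv2.imread(f"pics/{n}0.png");c=cam(n);hsv=cv2.cvtColor(im,cv2.COLOR_BGR2HSV)
    m=cv2.inRange(hsv,(105,120,40),(130,255,255))
    cs,_=cv2.findContours(m,0,1)
    for k in cs:
        if cv2.contourArea(k)<800: continue
        p=ray(c,k[:,0],.008)
        (cx,cy),wh,a=cv2.minAreaRect((p*1000).astype(np.float32))
        b=cv2.boxPoints(((cx,cy),wh,a)); e=b[1]-b[0]; f=b[2]-b[1]; L=e if np.hypot(*e)>np.hypot(*f) else f
        print(n,"tray",np.round([cx,cy],1),np.round(wh,1),"long axis deg",np.round(np.degrees(np.arctan2(L[1],L[0])),1))
    v=rect(im,c,.05,.35,.75,-.3,.3,1.3);cv2.imwrite(f"pics/{n}_r.png",v);print(v.shape)
E
```

```text
scene tray [ 471.4 -261.6] [ 81.1 231.3] long axis deg -76.0
scene tray [471.7 233.3] [ 81.3 156.8] long axis deg -76.9
(520, 780, 3)
side tray [ 639.1 -608.9] [120.6  46.3] long axis deg 21.2
side tray [ 468.8 -266.5] [ 81.  233.5] long axis deg -76.0
side tray [469.3 225.9] [ 81.  159.1] long axis deg -77.2
side tray [940.7 569.4] [215.8 383.6] long axis deg -82.5
(520, 780, 3)
```

View pics/scene_r.png

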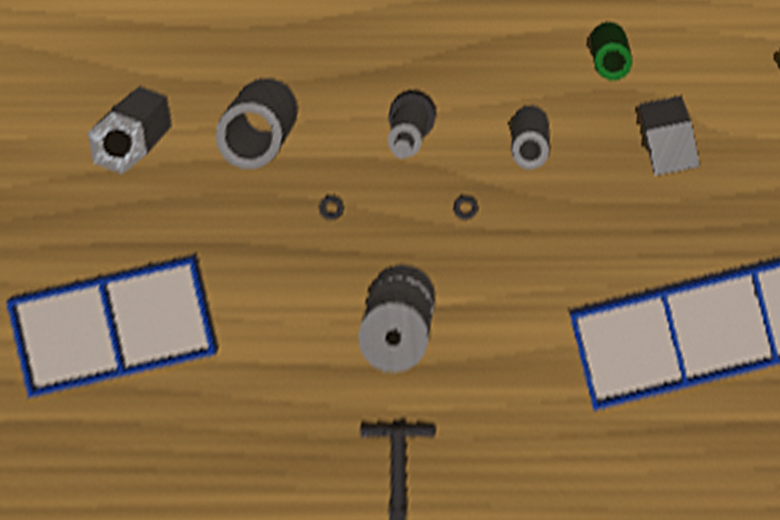

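The rectified view shows clear tops: nut (118,143), wide bush (249,135), spindle (404,141), narrow bush (530,151), block (674,147) and roller (393,338). At 1.3 px/mm that gives world positions good to a few mm. I'll set the tool's closing line across the trays (14°), then look with the wrist camera.

>>> {"api": "carry_out", "payload": {
  "increments": [
    {"yaw": 0.122,"dz": -0.006},
    {"yaw": 0.122,"dz": -0.006},
    {"yaw": 0.122,"dz": -0.006},
    {"yaw": 0.122,"dz": -0.006},
    {"yaw": 0.122,"dz": -0.006},
    {"yaw": 0.122,"dz": -0.006},
    {"yaw": 0.122,"dz": -0.006},
    {"yaw": 0.122,"dz": -0.006},
    {"yaw": 0.122,"dz": -0.006}
  ],
  "fingers": -1
}}

```text
invalid input
```

>>> {"api": "carry_out", "payload": {
  "increments": [
    {"dx": -0.0316,"dy": 0.01},
    {"dx": -0.0316,"dy": 0.01},
    {"dx": -0.0316,"dy": 0.01},
    {"dx": -0.0316,"dy": 0.01},
    {"dx": -0.0316,"dy": 0.01},
    {"dx": -0.0316,"dy": 0.01},
    {"dx": -0.0316,"dy": 0.01},
    {"dx": -0.0316,"dy": 0.01},
    {"dx": -0.0316,"dy": 0.01}
  ]
}}

```text
invalid input
```

>>> {"api": "carry_out", "payload": {
  "increments": [
    {"dx": -0.0316,"dy": 0.01},
    {"dx": -0.0316,"dy": 0.01},
    {"dx": -0.0316,"dy": 0.01},
    {"dx": -0.0316,"dy": 0.01},
    {"dx": -0.0316,"dy": 0.01},
    {"dx": -0.0316,"dy": 0.01},
    {"dx": -0.0316,"dy": 0.01},
    {"dx": -0.0316,"dy": 0.01},
    {"dx": -0.0316,"dy": 0.01},
    {},
    {}
  ]
}}

```text
invalid input
```

```bash
python3 - <<'E'
from h import *
s=r.read_state();print(s["position"],s["orientation"],s["qpos"])
c=cam("wrist");im=r.snapshot("wrist");cv2.imwrite("pics/w1.png",im[:,:,::-1])
print(c[0],-c[1].T@c[2],c[1][2])
E
```

```text
[0.13736544 0.60936868 0.24475242] [-3.47669377e-01 -3.12205264e+00  1.78645716e-03] [ 1.25352090e+00  4.94112371e-01  1.34610712e+00  2.98774477e-06
  1.30253581e+00 -9.54716025e-02]
[[424.59490461   0.         324.83306574]
 [  0.         424.59490461 240.46839926]
 [  0.           0.           1.        ]] [0.06847186 0.6251677  0.37462017] [ 0.27607623 -0.06353282 -0.95903362]
```

View pics/w1.png

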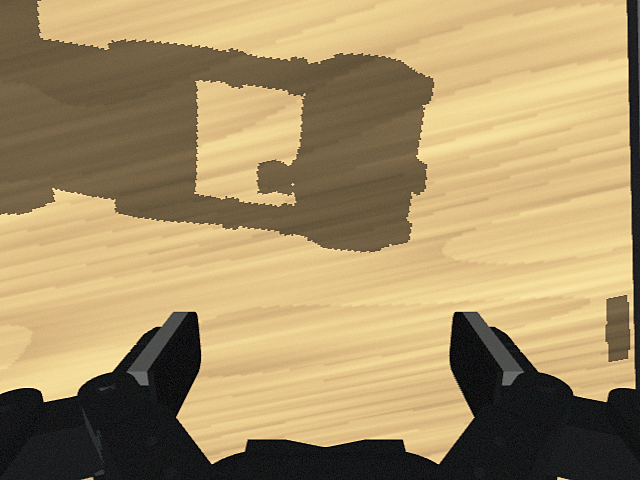

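The wrist view shows only bare bench and the open fingers, because the moves were refused. Rows probably need all four keys, so I'll retry.

>>> {"api": "carry_out", "payload": {
  "increments": [
    {"dx": 0,"dy": 0,"dz": -0.006,"yaw": 0.122},
    {"dx": 0,"dy": 0,"dz": -0.006,"yaw": 0.122},
    {"dx": 0,"dy": 0,"dz": -0.006,"yaw": 0.122},
    {"dx": 0,"dy": 0,"dz": -0.006,"yaw": 0.122},
    {"dx": 0,"dy": 0,"dz": -0.006,"yaw": 0.122},
    {"dx": 0,"dy": 0,"dz": -0.006,"yaw": 0.122},
    {"dx": 0,"dy": 0,"dz": -0.006,"yaw": 0.122},
    {"dx": 0,"dy": 0,"dz": -0.006,"yaw": 0.122},
    {"dx": 0,"dy": 0,"dz": -0.006,"yaw": 0.122}
  ],
  "fingers": -1
}}

```text
clock: 0.9
position: [0.1374, 0.6095, 0.2993]
orientation: [1.933, 2.476, -0.001]
force: [0.3, 0.6, 0.6]
gripper_width: 0.0855
grip_force: 0.0
```

>>> {"api": "carry_out", "payload": {
  "increments": [
    {"dx": -0.0316,"dy": 0.01,"dz": 0,"yaw": 0},
    {"dx": -0.0316,"dy": 0.01,"dz": 0,"yaw": 0},
    {"dx": -0.0316,"dy": 0.01,"dz": 0,"yaw": 0},
    {"dx": -0.0316,"dy": 0.01,"dz": 0,"yaw": 0},
    {"dx": -0.0316,"dy": 0.01,"dz": 0,"yaw": 0},
    {"dx": -0.0316,"dy": 0.01,"dz": 0,"yaw": 0},
    {"dx": -0.0316,"dy": 0.01,"dz": 0,"yaw": 0},
    {"dx": -0.0316,"dy": 0.01,"dz": 0,"yaw": 0},
    {"dx": -0.0316,"dy": 0.01,"dz": 0,"yaw": 0}
  ]
}}

```text
clock: 1.65
position: [0.2957, 0.355, 0.2992]
orientation: [-1.926, -2.482, 0.0]
force: [0.4, 0.1, -0.1]
gripper_width: 0.0857
grip_force: 0.0
```

>>> {"api": "carry_out", "payload": {
  "increments": [
    {"dx": -0.0316,"dy": 0.01,"dz": 0,"yaw": 0},
    {"dx": -0.0316,"dy": 0.01,"dz": 0,"yaw": 0},
    {"dx": -0.0316,"dy": 0.01,"dz": 0,"yaw": 0},
    {"dx": -0.0316,"dy": 0.01,"dz": 0,"yaw": 0},
    {"dx": -0.0316,"dy": 0.01,"dz": 0,"yaw": 0},
    {"dx": -0.0316,"dy": 0.01,"dz": 0,"yaw": 0},
    {"dx": -0.0316,"dy": 0.01,"dz": 0,"yaw": 0},
    {"dx": -0.0316,"dy": 0.01,"dz": 0,"yaw": 0},
    {"dx": -0.0316,"dy": 0.01,"dz": 0,"yaw": 0},
    {"dx": 0,"dy": 0,"dz": 0,"yaw": 0},
    {"dx": 0,"dy": 0,"dz": 0,"yaw": 0}
  ]
}}

```text
clock: 2.57
position: [0.4537, 0.1022, 0.2991]
orientation: [-1.929, -2.479, 0.0]
force: [-0.1, 0.7, -0.6]
gripper_width: 0.0855
grip_force: 0.0
```

```bash
python3 - <<'E'
from h import *
s=r.read_state();print(s["position"],s["orientation"],s["qpos"])
c=cam("wrist");im=r.snapshot("wrist");cv2.imwrite("pics/w2.png",im[:,:,::-1])
print(-c[1].T@c[2],c[1])
np.savez("pics/w2.npz",K=c[0],R=c[1],t=c[2])
E
```

```text
[0.45365347 0.10217965 0.29905017] [-1.92926769e+00 -2.47907448e+00  4.59843828e-04] [ 9.30377783e-02  2.10476803e-01  1.64132855e+00 -2.69133768e-05
  1.29018730e+00 -1.55112613e-01]
[0.43719225 0.17168813 0.42888651] [[ 9.69381592e-01  2.45559204e-01  7.68574870e-05]
 [ 2.35491366e-01 -9.29725912e-01  2.83114014e-01]
 [ 6.95927082e-02 -2.74427414e-01 -9.59086257e-01]]
```

View pics/w2.png

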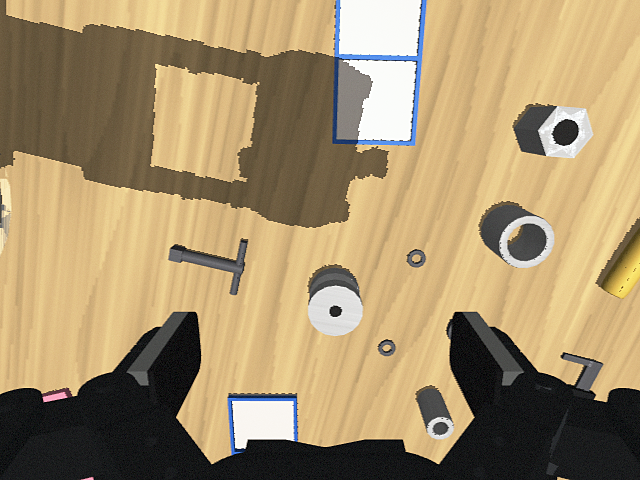

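The wrist view shows the roller's top at (335,311), wide bush (525,241), nut (566,132) and narrow bush (440,428). The short tray's near end is at (334..413,143), and the long tray's near bay is at (229..297,397). I'll fit the bright tops now.

```bash
python3 - <<'E'
from h import *
d=np.load("pics/w2.npz");c=(d["K"],d["R"],d["t"])
im=cv2.imread("pics/w2.png");hsv=cv2.cvtColor(im,cv2.COLOR_BGR2HSV)
m=cv2.inRange(hsv,(0,0,150),(180,40,255))
for n,(u,v),rad in(("roller",(335,311),34),("wide",(525,241),34),("nut",(566,132),32),("narrow",(440,428),18)):
    k=np.zeros_like(m);cv2.circle(k,(u,v),rad,255,-1);q=cv2.findContours(cv2.bitwise_and(m,k),0,1)[0]
    q=cv2.convexHull(np.vstack([a for a in q if len(a)>8]))
    p=(ray(c,q[:,0],.05)*1000).astype(np.float32);cc,ra=cv2.minEnclosingCircle(p);print(n,np.round(cc,1),round(ra,1),cv2.minAreaRect(p))
    if n=="nut":
        a=np.linspace(0,np.pi,180,endpoint=False);w=[np.ptp(p@[np.cos(t),np.sin(t)]) for t in a];w=np.array(w)
        s=w[:60]+w[60:120]+w[120:];i=s.argmin();print("flat dirs deg",i,s[i]/3,w[[i,i+60,i+120]])
bm=cv2.inRange(hsv,(105,120,40),(130,255,255))
for k in cv2.findContours(bm,0,1)[0]:
    if cv2.contourArea(k)>500: q=cv2.approxPolyDP(k,4,True)[:,0];print(q.tolist(),np.round(ray(c,q,.008)*1000,1).tolist())
E
```

```text
roller [491.8  -3.8] 27.1 ((491.8815002441406, -3.458118438720703), (52.988311767578125, 53.57615661621094), 14.212506294250488)
wide [646.9 108. ] 25.6 ((646.7000122070312, 107.81647491455078), (49.72733688354492, 50.42307662963867), 22.865814208984375)
nut [642.4 209.2] 24.0 ((642.2489013671875, 209.04782104492188), (47.594722747802734, 41.96635437011719), 9.580130577087402)
flat dirs deg 40 42.15071671134654 [42.19203842 42.02582482 42.23428689]
narrow [ 635.4 -109.2] 14.5 ((635.2918090820312, -108.7785415649414), (27.993619918823242, 26.9198055267334), 14.211373329162598)
[[229, 395], [232, 454], [244, 451], [234, 448], [232, 400], [293, 400], [296, 441], [295, 396]] [[406.0, -156.8], [424.9, -238.4], [438.1, -230.4], [425.6, -229.0], [410.6, -162.7], [479.3, -145.3], [495.8, -200.7], [480.4, -139.4]]
[[337, 0], [333, 143], [413, 145], [425, 0], [417, 56], [340, 55]] [[423.7, 269.1], [451.2, 148.6], [526.9, 165.8], [499.2, 288.3], [506.3, 242.8], [437.7, 226.3]]
```

>>> {"api": "carry_out", "payload": {
  "increments": [
    {"dx": -0.028,"dy": 0.0027,"dz": 0.04,"yaw": 0},
    {"dx": -0.028,"dy": 0.0027,"dz": 0.04,"yaw": 0},
    {"dx": -0.028,"dy": 0.0027,"dz": 0.04,"yaw": 0},
    {"dx": -0.028,"dy": 0.0027,"dz": 0.04,"yaw": 0},
    {"dx": 0,"dy": 0,"dz": 0,"yaw": 0},
    {"dx": 0,"dy": 0,"dz": 0.03,"yaw": 0},
    {"dx": 0,"dy": 0,"dz": 0.03,"yaw": 0},
    {"dx": 0,"dy": 0,"dz": 0.03,"yaw": 0},
    {"dx": 0,"dy": 0,"dz": 0.0245,"yaw": 0},
    {"dx": 0,"dy": 0,"dz": 0,"yaw": 0},
    {"dx": 0,"dy": 0,"dz": 0,"yaw": 0}
  ],
  "fingers": -1,
  "grip_force": 60
}}

```text
clock: 3.53
position: [0.485, 0.0143, 0.0484]
orientation: [-1.923, -2.482, 0.002]
force: [0.5, -0.2, -0.2]
gripper_width: 0.0857
grip_force: 0.0
```

>>> {"api": "carry_out", "payload": {
  "increments": [
    {"dx": 0,"dy": 0,"dz": 0,"yaw": 0},
    {"dx": 0,"dy": 0,"dz": 0,"yaw": 0},
    {"dx": 0,"dy": 0,"dz": 0,"yaw": 0},
    {"dx": 0,"dy": 0,"dz": 0,"yaw": 0},
    {"dx": 0,"dy": 0,"dz": 0,"yaw": 0},
    {"dx": 0,"dy": 0,"dz": 0,"yaw": 0},
    {"dx": 0,"dy": 0,"dz": 0,"yaw": 0},
    {"dx": 0,"dy": 0,"dz": 0,"yaw": 0}
  ],
  "fingers": 1
}}

```text
clock: 4.2
position: [0.4866, 0.0133, 0.0505]
orientation: [1.925, 2.48, 0.003]
force: [-4.9, 0.3, 29.5]
gripper_width: 0.0482
grip_force: 53.0
```

The combined rows exceeded 41.7 mm, so the reach was cut and the grip landed off-centre. I'll release, rise and look.

>>> {"api": "carry_out", "payload": {
  "increments": [
    {"dx": 0,"dy": 0,"dz": 0,"yaw": 0},
    {"dx": 0,"dy": 0,"dz": 0,"yaw": 0},
    {"dx": 0,"dy": 0,"dz": 0,"yaw": 0},
    {"dx": 0,"dy": 0,"dz": 0,"yaw": 0},
    {"dx": 0,"dy": 0,"dz": 0,"yaw": 0},
    {"dx": 0,"dy": 0,"dz": -0.03,"yaw": 0},
    {"dx": 0,"dy": 0,"dz": -0.03,"yaw": 0},
    {"dx": 0,"dy": 0,"dz": -0.03,"yaw": 0},
    {"dx": 0,"dy": 0,"dz": 0,"yaw": 0},
    {"dx": 0,"dy": 0,"dz": 0,"yaw": 0}
  ],
  "fingers": -1
}}

```text
clock: 5.03
position: [0.4866, 0.0132, 0.1398]
orientation: [1.924, 2.48, 0.003]
force: [-0.0, -1.0, -0.7]
gripper_width: 0.0857
grip_force: 0.0
```

```bash
cat >> h.py <<'E'
def top(name,guess,z,rad,camn="wrist"):
    """bright/grey top near a guess (world), by circle of rad m; returns centre mm"""
    c=cam(camn);im=r.snapshot(camn)[:,:,::-1].copy();cv2.imwrite(f"pics/{name}.png",im)
    hsv=cv2.cvtColor(im,cv2.COLOR_BGR2HSV);m=cv2.inRange(hsv,(0,0,150),(180,40,255))
    u=proj(c,[*guess,z])[0];e=proj(c,[guess[0],guess[1]+rad,z])[0]
    k=np.zeros_like(m);cv2.circle(k,tuple(int(a) for a in u),int(np.hypot(*(e-u))*1.25),255,-1)
    q=[a for a in cv2.findContours(cv2.bitwise_and(m,k),0,1)[0] if len(a)>8]
    print(name,"pixel",u)
    if q:
        p=(ray(c,cv2.convexHull(np.vstack(q))[:,0],z)*1000).astype(np.float32);print(cv2.minEnclosingCircle(p),cv2.minAreaRect(p))
def toolmove(tx,ty,tz=None):
    s=r.read_state();R=cv2.Rodrigues(s["orientation"])[0]
    d=np.array([tx,ty,s["position"][2] if tz is None else tz])-s["position"];print("at",np.round(s["position"],4),"tool delta",np.round(R.T@d,4), "y ang",np.degrees(np.arctan2(R[1,1],R[0,1])))
E
python3 - <<'E'
from h import *
top("w3",(.492,-.004),.05,.027); toolmove(.492,-.004,.024)
E
```

```text
w3 pixel [323.97423947 282.71112305]
((514.7735595703125, -5.070279121398926), 12.743640899658203) ((515.6209716796875, -5.178802490234375), (25.486967086791992, 6.492307662963867), 82.7022476196289)
at [0.4858 0.0132 0.1387] tool delta [-0.0182  0.0016  0.1147] y ang 14.37798529394843
```

View pics/w3.png

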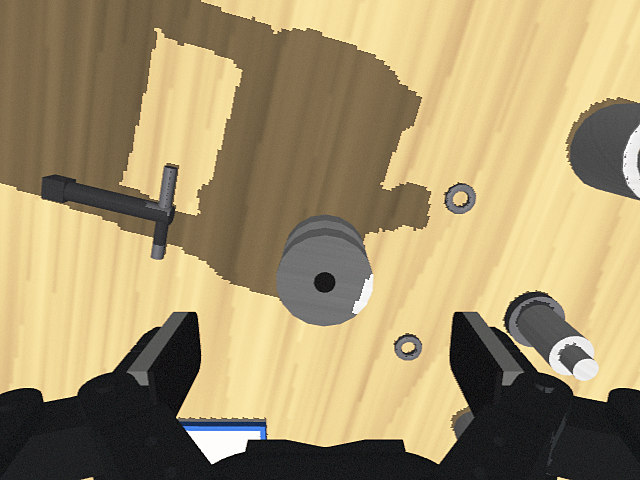

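The roller still stands upright, with its bore at (325,282) exactly where predicted for (0.492, -0.004). I'll grasp it again, with shorter rows.

>>> {"api": "carry_out", "payload": {
  "increments": [
    {"dx": -0.0182,"dy": 0.0016,"dz": 0,"yaw": 0},
    {"dx": 0,"dy": 0,"dz": 0,"yaw": 0},
    {"dx": 0,"dy": 0,"dz": 0.03,"yaw": 0},
    {"dx": 0,"dy": 0,"dz": 0.03,"yaw": 0},
    {"dx": 0,"dy": 0,"dz": 0.03,"yaw": 0},
    {"dx": 0,"dy": 0,"dz": 0.0247,"yaw": 0},
    {"dx": 0,"dy": 0,"dz": 0,"yaw": 0},
    {"dx": 0,"dy": 0,"dz": 0,"yaw": 0}
  ]
}}

```text
clock: 5.75
position: [0.4904, -0.0037, 0.0225]
orientation: [-1.924, -2.479, 0.003]
force: [-0.1, -0.0, 0.3]
gripper_width: 0.0859
grip_force: 0.0
```

>>> {"api": "carry_out", "payload": {
  "increments": [
    {"dx": 0,"dy": 0,"dz": 0,"yaw": 0},
    {"dx": 0,"dy": 0,"dz": 0,"yaw": 0},
    {"dx": 0,"dy": 0,"dz": 0,"yaw": 0},
    {"dx": 0,"dy": 0,"dz": 0,"yaw": 0},
    {"dx": 0,"dy": 0,"dz": 0,"yaw": 0},
    {"dx": 0,"dy": 0,"dz": 0,"yaw": 0},
    {"dx": 0,"dy": 0,"dz": 0,"yaw": 0},
    {"dx": 0,"dy": 0,"dz": 0,"yaw": 0}
  ],
  "fingers": 1
}}

```text
clock: 6.42
position: [0.4924, -0.004, 0.0252]
orientation: [1.925, 2.481, 0.002]
force: [-2.0, 1.1, 12.1]
gripper_width: 0.0523
grip_force: 60.5
```

>>> {"api": "carry_out", "payload": {
  "increments": [
    {"dx": 0,"dy": 0,"dz": -0.024,"yaw": 0},
    {"dx": 0,"dy": 0,"dz": -0.024,"yaw": 0},
    {"dx": 0,"dy": 0,"dz": -0.024,"yaw": 0},
    {"dx": -0.0305,"dy": -0.0106,"dz": 0,"yaw": 0},
    {"dx": -0.0305,"dy": -0.0106,"dz": 0,"yaw": 0},
    {"dx": -0.0305,"dy": -0.0106,"dz": 0,"yaw": 0},
    {"dx": -0.0305,"dy": -0.0106,"dz": 0,"yaw": 0},
    {"dx": -0.0305,"dy": -0.0106,"dz": 0,"yaw": 0},
    {"dx": -0.0305,"dy": -0.0106,"dz": 0,"yaw": 0},
    {"dx": -0.0305,"dy": -0.0106,"dz": 0,"yaw": 0},
    {"dx": -0.0305,"dy": -0.0106,"dz": 0,"yaw": 0}
  ]
}}

```text
clock: 7.33
position: [0.47, -0.2631, 0.0968]
orientation: [1.925, 2.481, 0.0]
force: [0.4, -1.0, -2.5]
gripper_width: 0.0519
grip_force: 64.2
```

```bash
python3 - <<'E'
from h import *
cv2.imwrite("pics/s1.png",r.snapshot("scene")[:,:,::-1]);cv2.imwrite("pics/w4.png",r.snapshot("wrist")[:,:,::-1])
toolmove(.471,-.2615);print(proj(cam("scene"),[[.471,-.2615,.003]]))
a=cv2.imread("pics/s1.png")[150:390,60:460];b=cv2.imread("pics/w4.png");cv2.imwrite("pics/v1.png",np.hstack([a,cv2.resize(b,(320,240))]))
E
```

```text
at [ 0.4706 -0.266   0.0969] tool delta [ 0.0043  0.0015 -0.    ] y ang 14.190552010960724
[[203.52007824 275.86421397]]
```

View pics/v1.png

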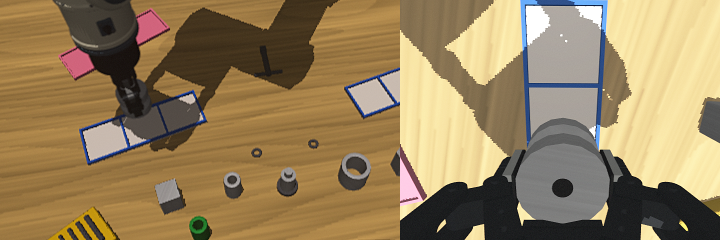

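The roller is held upright over the middle bay, so I'll lower and release it.

>>> {"api": "carry_out", "payload": {
  "increments": [
    {"dx": 0.004,"dy": 0.0015,"dz": 0.02,"yaw": 0},
    {"dx": 0,"dy": 0,"dz": 0.02,"yaw": 0},
    {"dx": 0,"dy": 0,"dz": 0.018,"yaw": 0},
    {"dx": 0,"dy": 0,"dz": 0.01,"yaw": 0},
    {"dx": 0,"dy": 0,"dz": 0,"yaw": 0},
    {"dx": 0,"dy": 0,"dz": 0,"yaw": 0}
  ]
}}

```text
clock: 7.93
position: [0.4708, -0.2569, 0.0281]
orientation: [1.926, 2.482, 0.0]
force: [-0.2, -0.6, -2.0]
gripper_width: 0.0522
grip_force: 68.0
```

>>> {"api": "carry_out", "payload": {
  "increments": [
    {"dx": 0,"dy": 0,"dz": 0,"yaw": 0},
    {"dx": 0,"dy": 0,"dz": 0,"yaw": 0},
    {"dx": 0,"dy": 0,"dz": 0,"yaw": 0},
    {"dx": 0,"dy": 0,"dz": 0,"yaw": 0},
    {"dx": 0,"dy": 0,"dz": 0,"yaw": 0},
    {"dx": 0,"dy": 0,"dz": 0,"yaw": 0},
    {"dx": 0,"dy": 0,"dz": -0.03,"yaw": 0},
    {"dx": 0,"dy": 0,"dz": -0.035,"yaw": 0},
    {"dx": 0,"dy": 0,"dz": -0.035,"yaw": 0},
    {"dx": 0,"dy": 0,"dz": 0,"yaw": 0}
  ],
  "fingers": -1
}}

```text
clock: 8.77
position: [0.4729, -0.2586, 0.1333]
orientation: [1.921, 2.476, 0.001]
force: [2.3, -1.5, 0.5]
gripper_width: 0.0855
grip_force: 0.0
```

```bash
python3 - <<'E'
from h import *
toolmove(.6354,-.109)
E
```

```text
at [ 0.4729 -0.2586  0.1333] tool delta [0.1045 0.1946 0.0004] y ang 14.3903633092759
```

>>> {"api": "carry_out", "payload": {
  "increments": [
    {"dx": 0.0149,"dy": 0.0278,"dz": 0,"yaw": 0},
    {"dx": 0.0149,"dy": 0.0278,"dz": 0,"yaw": 0},
    {"dx": 0.0149,"dy": 0.0278,"dz": 0,"yaw": 0},
    {"dx": 0.0149,"dy": 0.0278,"dz": 0,"yaw": 0},
    {"dx": 0.0149,"dy": 0.0278,"dz": 0,"yaw": 0},
    {"dx": 0.0149,"dy": 0.0278,"dz": 0,"yaw": 0},
    {"dx": 0.0149,"dy": 0.0278,"dz": 0,"yaw": 0},
    {"dx": 0,"dy": 0,"dz": 0,"yaw": 0},
    {"dx": 0,"dy": 0,"dz": 0,"yaw": 0},
    {"dx": 0,"dy": 0,"dz": 0,"yaw": 0}
  ]
}}

```text
clock: 9.6
position: [0.6328, -0.1078, 0.1275]
orientation: [-1.925, -2.482, 0.001]
force: [0.2, -1.0, -0.3]
gripper_width: 0.0855
grip_force: 0.0
```

```bash
python3 - <<'E'
from h import *
toolmove(.6354,-.109,.028)
E
```

```text
at [ 0.6328 -0.1078  0.1275] tool delta [-0.0018  0.0023  0.0995] y ang 14.403053152462162
```

>>> {"api": "carry_out", "payload": {
  "increments": [
    {"dx": -0.0018,"dy": 0.0023,"dz": 0.03,"yaw": 0},
    {"dx": 0,"dy": 0,"dz": 0.03,"yaw": 0},
    {"dx": 0,"dy": 0,"dz": 0.025,"yaw": 0},
    {"dx": 0,"dy": 0,"dz": 0.0145,"yaw": 0},
    {"dx": 0,"dy": 0,"dz": 0,"yaw": 0},
    {"dx": 0,"dy": 0,"dz": 0,"yaw": 0}
  ]
}}

```text
clock: 10.1
position: [0.6351, -0.1097, 0.0281]
orientation: [-1.926, -2.48, 0.001]
force: [0.8, 0.3, 0.0]
gripper_width: 0.0852
grip_force: 0.0
```

>>> {"api": "carry_out", "payload": {
  "increments": [
    {"dx": 0,"dy": 0,"dz": 0,"yaw": 0},
    {"dx": 0,"dy": 0,"dz": 0,"yaw": 0},
    {"dx": 0,"dy": 0,"dz": 0,"yaw": 0},
    {"dx": 0,"dy": 0,"dz": 0,"yaw": 0},
    {"dx": 0,"dy": 0,"dz": 0,"yaw": 0},
    {"dx": 0,"dy": 0,"dz": 0,"yaw": 0},
    {"dx": 0,"dy": 0,"dz": 0,"yaw": 0},
    {"dx": 0,"dy": 0,"dz": 0,"yaw": 0},
    {"dx": 0,"dy": 0,"dz": 0,"yaw": 0}
  ],
  "fingers": 1
}}

```text
clock: 10.85
position: [0.6363, -0.109, 0.0291]
orientation: [1.925, 2.481, 0.0]
force: [-2.1, 0.6, 7.8]
gripper_width: 0.0281
grip_force: 58.8
```

>>> {"api": "carry_out", "payload": {
  "increments": [
    {"dx": 0,"dy": 0,"dz": -0.03,"yaw": 0},
    {"dx": 0,"dy": 0,"dz": -0.03,"yaw": 0},
    {"dx": 0,"dy": 0,"dz": -0.03,"yaw": 0},
    {"dx": 0,"dy": 0,"dz": 0,"yaw": 0},
    {"dx": 0,"dy": 0,"dz": 0,"yaw": 0}
  ]
}}

```text
clock: 11.27
position: [0.6369, -0.1091, 0.12]
orientation: [1.924, 2.48, 0.002]
force: [-0.5, 0.2, -3.4]
gripper_width: 0.0276
grip_force: 59.9
```

```bash
python3 - <<'E'
from h import *
toolmove(.4526,-.1878)
E
```

```text
at [ 0.6369 -0.1091  0.12  ] tool delta [-0.0304 -0.1981 -0.0005] y ang 14.389337011197213
```

>>> {"api": "carry_out", "payload": {
  "increments": [
    {"dx": -0.0043,"dy": -0.0283,"dz": 0,"yaw": 0},
    {"dx": -0.0043,"dy": -0.0283,"dz": 0,"yaw": 0},
    {"dx": -0.0043,"dy": -0.0283,"dz": 0,"yaw": 0},
    {"dx": -0.0043,"dy": -0.0283,"dz": 0,"yaw": 0},
    {"dx": -0.0043,"dy": -0.0283,"dz": 0,"yaw": 0},
    {"dx": -0.0043,"dy": -0.0283,"dz": 0,"yaw": 0},
    {"dx": -0.0043,"dy": -0.0283,"dz": 0,"yaw": 0},
    {"dx": 0,"dy": 0,"dz": 0,"yaw": 0},
    {"dx": 0,"dy": 0,"dz": 0,"yaw": 0},
    {"dx": 0,"dy": 0,"dz": 0,"yaw": 0}
  ]
}}

```text
clock: 12.1
position: [0.4515, -0.1872, 0.1177]
orientation: [-1.926, -2.481, 0.0]
force: [0.4, -0.0, -2.7]
gripper_width: 0.028
grip_force: 60.2
```

```bash
python3 - <<'E'
from h import *
toolmove(.4526,-.1878,.0325)
E
```

```text
at [ 0.4515 -0.1872  0.1177] tool delta [-0.0008  0.0009  0.0852] y ang 14.352909068560761
```

>>> {"api": "carry_out", "payload": {
  "increments": [
    {"dx": 0,"dy": 0,"dz": 0.03,"yaw": 0},
    {"dx": 0,"dy": 0,"dz": 0.03,"yaw": 0},
    {"dx": 0,"dy": 0,"dz": 0.0175,"yaw": 0},
    {"dx": 0,"dy": 0,"dz": 0.008,"yaw": 0},
    {"dx": 0,"dy": 0,"dz": 0,"yaw": 0},
    {"dx": 0,"dy": 0,"dz": 0,"yaw": 0}
  ]
}}

```text
clock: 12.6
position: [0.4521, -0.187, 0.0323]
orientation: [-1.925, -2.482, 0.0]
force: [0.4, 0.5, -1.2]
gripper_width: 0.028
grip_force: 63.7
```

>>> {"api": "carry_out", "payload": {
  "increments": [
    {"dx": 0,"dy": 0,"dz": 0,"yaw": 0},
    {"dx": 0,"dy": 0,"dz": 0,"yaw": 0},
    {"dx": 0,"dy": 0,"dz": 0,"yaw": 0},
    {"dx": 0,"dy": 0,"dz": 0,"yaw": 0},
    {"dx": 0,"dy": 0,"dz": 0,"yaw": 0},
    {"dx": 0,"dy": 0,"dz": 0,"yaw": 0},
    {"dx": 0,"dy": 0,"dz": -0.025,"yaw": 0},
    {"dx": 0,"dy": 0,"dz": -0.035,"yaw": 0},
    {"dx": 0,"dy": 0,"dz": -0.035,"yaw": 0},
    {"dx": 0,"dy": 0,"dz": 0,"yaw": 0}
  ],
  "fingers": -1
}}

```text
clock: 13.43
position: [0.4537, -0.1884, 0.1329]
orientation: [1.921, 2.476, 0.002]
force: [1.4, -1.3, 1.5]
gripper_width: 0.0854
grip_force: 0.0
```

```bash
python3 - <<'E'
from h import *
toolmove(.6469,.108)
E
```

```text
at [ 0.4537 -0.1884  0.1329] tool delta [2.391e-01 2.608e-01 2.000e-04] y ang 14.385738746582842
```

>>> {"api": "carry_out", "payload": {
  "increments": [
    {"dx": 0.0217,"dy": 0.0237,"dz": 0,"yaw": 0},
    {"dx": 0.0217,"dy": 0.0237,"dz": 0,"yaw": 0},
    {"dx": 0.0217,"dy": 0.0237,"dz": 0,"yaw": 0},
    {"dx": 0.0217,"dy": 0.0237,"dz": 0,"yaw": 0},
    {"dx": 0.0217,"dy": 0.0237,"dz": 0,"yaw": 0},
    {"dx": 0.0217,"dy": 0.0237,"dz": 0,"yaw": 0},
    {"dx": 0.0217,"dy": 0.0237,"dz": 0,"yaw": 0},
    {"dx": 0.0217,"dy": 0.0237,"dz": 0,"yaw": 0},
    {"dx": 0.0217,"dy": 0.0237,"dz": 0,"yaw": 0},
    {"dx": 0.0217,"dy": 0.0237,"dz": 0,"yaw": 0},
    {"dx": 0.0217,"dy": 0.0237,"dz": 0,"yaw": 0},
    {"dx": 0,"dy": 0,"dz": 0,"yaw": 0}
  ]
}}

```text
clock: 14.43
position: [0.6474, 0.1132, 0.1278]
orientation: [1.922, 2.484, 0.004]
force: [-2.5, -0.3, 0.2]
gripper_width: 0.0855
grip_force: 0.0
```

>>> {"api": "carry_out", "payload": {
  "increments": [
    {"dx": 0,"dy": 0,"dz": 0,"yaw": 0},
    {"dx": 0,"dy": 0,"dz": 0,"yaw": 0}
  ]
}}

```text
clock: 14.6
position: [0.6443, 0.1085, 0.1274]
orientation: [-1.925, -2.482, 0.001]
force: [-0.6, -0.2, -0.4]
gripper_width: 0.0856
grip_force: 0.0
```

```bash
python3 - <<'E'
from h import *
toolmove(.6469,.108,.026)
E
```

```text
at [0.6443 0.1085 0.1274] tool delta [-0.0011  0.0024  0.1014] y ang 14.404314956509504
```

>>> {"api": "carry_out", "payload": {
  "increments": [
    {"dx": -0.001,"dy": 0.0024,"dz": 0.03,"yaw": 0},
    {"dx": 0,"dy": 0,"dz": 0.03,"yaw": 0},
    {"dx": 0,"dy": 0,"dz": 0.025,"yaw": 0},
    {"dx": 0,"dy": 0,"dz": 0.016,"yaw": 0},
    {"dx": 0,"dy": 0,"dz": 0,"yaw": 0},
    {"dx": 0,"dy": 0,"dz": 0,"yaw": 0}
  ]
}}

```text
clock: 15.1
position: [0.6467, 0.1074, 0.0266]
orientation: [-1.927, -2.48, 0.002]
force: [-0.9, -0.3, 0.7]
gripper_width: 0.0848
grip_force: 0.0
```

>>> {"api": "carry_out", "payload": {
  "increments": [
    {"dx": 0,"dy": 0,"dz": 0,"yaw": 0},
    {"dx": 0,"dy": 0,"dz": 0,"yaw": 0},
    {"dx": 0,"dy": 0,"dz": 0,"yaw": 0},
    {"dx": 0,"dy": 0,"dz": 0,"yaw": 0},
    {"dx": 0,"dy": 0,"dz": 0,"yaw": 0},
    {"dx": 0,"dy": 0,"dz": 0,"yaw": 0},
    {"dx": 0,"dy": 0,"dz": 0,"yaw": 0},
    {"dx": 0,"dy": 0,"dz": 0,"yaw": 0}
  ],
  "fingers": 1
}}

```text
clock: 15.77
position: [0.6481, 0.1082, 0.0284]
orientation: [1.925, 2.481, 0.002]
force: [-2.3, -1.5, 11.2]
gripper_width: 0.0497
grip_force: 61.9
```

>>> {"api": "carry_out", "payload": {
  "increments": [
    {"dx": 0,"dy": 0,"dz": -0.036,"yaw": 0},
    {"dx": 0,"dy": 0,"dz": -0.036,"yaw": 0},
    {"dx": 0,"dy": 0,"dz": -0.036,"yaw": 0},
    {"dx": 0,"dy": 0,"dz": 0,"yaw": 0},
    {"dx": 0,"dy": 0,"dz": 0,"yaw": 0}
  ]
}}

```text
clock: 16.18
position: [0.6487, 0.1084, 0.1376]
orientation: [1.924, 2.479, 0.005]
force: [0.0, -0.1, -1.5]
gripper_width: 0.0496
grip_force: 63.6
```

```bash
python3 - <<'E'
from h import *
toolmove(.4894,-.3352)
E
```

```text
at [0.6487 0.1084 0.1376] tool delta [-0.3902 -0.2645 -0.001 ] y ang 14.382556185563077
```

>>> {"api": "carry_out", "payload": {
  "increments": [
    {"dx": -0.0279,"dy": -0.0189,"dz": 0,"yaw": 0},
    {"dx": -0.0279,"dy": -0.0189,"dz": 0,"yaw": 0},
    {"dx": -0.0279,"dy": -0.0189,"dz": 0,"yaw": 0},
    {"dx": -0.0279,"dy": -0.0189,"dz": 0,"yaw": 0},
    {"dx": -0.0279,"dy": -0.0189,"dz": 0,"yaw": 0},
    {"dx": -0.0279,"dy": -0.0189,"dz": 0,"yaw": 0},
    {"dx": -0.0279,"dy": -0.0189,"dz": 0,"yaw": 0}
  ]
}}

```text
clock: 16.77
position: [0.5662, -0.1149, 0.1337]
orientation: [-1.925, -2.481, 0.001]
force: [2.0, 0.3, -1.5]
gripper_width: 0.0499
grip_force: 63.4
```

>>> {"api": "carry_out", "payload": {
  "increments": [
    {"dx": -0.0279,"dy": -0.0189,"dz": 0,"yaw": 0},
    {"dx": -0.0279,"dy": -0.0189,"dz": 0,"yaw": 0},
    {"dx": -0.0279,"dy": -0.0189,"dz": 0,"yaw": 0},
    {"dx": -0.0279,"dy": -0.0189,"dz": 0,"yaw": 0},
    {"dx": -0.0279,"dy": -0.0189,"dz": 0,"yaw": 0},
    {"dx": -0.0279,"dy": -0.0189,"dz": 0,"yaw": 0},
    {"dx": -0.0279,"dy": -0.0189,"dz": 0,"yaw": 0},
    {"dx": 0,"dy": 0,"dz": 0,"yaw": 0},
    {"dx": 0,"dy": 0,"dz": 0,"yaw": 0},
    {"dx": 0,"dy": 0,"dz": 0,"yaw": 0}
  ]
}}

```text
clock: 17.6
position: [0.4876, -0.3352, 0.1339]
orientation: [-1.926, -2.48, -0.0]
force: [-0.5, -0.1, -1.2]
gripper_width: 0.0497
grip_force: 63.5
```

```bash
python3 - <<'E'
from h import *
toolmove(.4894,-.3352,.0315)
E
```

```text
at [ 0.4876 -0.3352  0.1339] tool delta [-0.0006  0.0019  0.1024] y ang 14.345290127140034
```

>>> {"api": "carry_out", "payload": {
  "increments": [
    {"dx": 0,"dy": 0.002,"dz": 0.035,"yaw": 0},
    {"dx": 0,"dy": 0,"dz": 0.035,"yaw": 0},
    {"dx": 0,"dy": 0,"dz": 0.0225,"yaw": 0},
    {"dx": 0,"dy": 0,"dz": 0.01,"yaw": 0},
    {"dx": 0,"dy": 0,"dz": 0,"yaw": 0},
    {"dx": 0,"dy": 0,"dz": 0,"yaw": 0}
  ]
}}

```text
clock: 18.1
position: [0.4903, -0.3342, 0.032]
orientation: [-1.924, -2.482, -0.0]
force: [-0.9, 0.1, -1.5]
gripper_width: 0.0495
grip_force: 68.1
```

>>> {"api": "carry_out", "payload": {
  "increments": [
    {"dx": 0,"dy": 0,"dz": 0,"yaw": 0},
    {"dx": 0,"dy": 0,"dz": 0,"yaw": 0},
    {"dx": 0,"dy": 0,"dz": 0,"yaw": 0},
    {"dx": 0,"dy": 0,"dz": 0,"yaw": 0},
    {"dx": 0,"dy": 0,"dz": 0,"yaw": 0},
    {"dx": 0,"dy": 0,"dz": 0,"yaw": 0},
    {"dx": 0,"dy": 0,"dz": -0.025,"yaw": 0},
    {"dx": 0,"dy": 0,"dz": -0.035,"yaw": 0},
    {"dx": 0,"dy": 0,"dz": -0.035,"yaw": 0},
    {"dx": 0,"dy": 0,"dz": -0.02,"yaw": 0},
    {"dx": 0,"dy": 0,"dz": 0,"yaw": 0}
  ],
  "fingers": -1
}}

```text
clock: 19.02
position: [0.4917, -0.3367, 0.1518]
orientation: [1.922, 2.477, -0.0]
force: [0.8, -1.5, 0.9]
gripper_width: 0.0854
grip_force: 0.0
```

```bash
python3 - <<'E'
from h import *
im=cv2.imread("pics/s1.png");c=cam("scene")
m=cv2.inRange(cv2.cvtColor(im,cv2.COLOR_BGR2HSV),(0,0,110),(180,40,255))
u=proj(c,[.648,-.013,.064])[0];print(u);cv2.imwrite("pics/sp.png",cv2.resize(im[int(u[1])-30:int(u[1])+40,int(u[0])-40:int(u[0])+40],None,fx=6,fy=6,interpolation=0));print(int(u[0])-40,int(u[1])-30)
toolmove(.648,-.013)
E
```

```text
[347.87744467 323.97531282]
307 293
at [ 0.4917 -0.3367  0.1518] tool delta [ 0.2747  0.2318 -0.0006] y ang 14.380773040419834
```

View pics/sp.png

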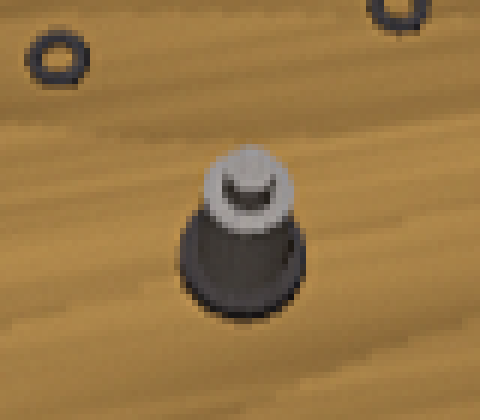

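The crop shows the spindle: tip at scene pixel (348.5,320.5) and shoulder ring at (348.3,324.7).

```bash
python3 - <<'E'
from h import *
c=cam("scene");print(ray(c,[348.5,320.5],.064),ray(c,[348.3,324.7],.05))
toolmove(.641,-.012)
E
```

```text
[[ 0.64188693 -0.01066735]] [[ 0.64302894 -0.01061198]]
at [ 0.4917 -0.3367  0.1518] tool delta [ 0.2775  0.2252 -0.0007] y ang 14.380773040419834
```

>>> {"api": "carry_out", "payload": {
  "increments": [
    {"dx": 0.0231,"dy": 0.019,"dz": 0,"yaw": 0},
    {"dx": 0.0231,"dy": 0.019,"dz": 0,"yaw": 0},
    {"dx": 0.0231,"dy": 0.019,"dz": 0,"yaw": 0},
    {"dx": 0.0231,"dy": 0.019,"dz": 0,"yaw": 0},
    {"dx": 0.0231,"dy": 0.019,"dz": 0,"yaw": 0},
    {"dx": 0.0231,"dy": 0.019,"dz": 0,"yaw": 0},
    {"dx": 0.0231,"dy": 0.019,"dz": 0,"yaw": 0},
    {"dx": 0.0231,"dy": 0.019,"dz": 0,"yaw": 0},
    {"dx": 0.0231,"dy": 0.019,"dz": 0,"yaw": 0},
    {"dx": 0.0231,"dy": 0.019,"dz": 0,"yaw": 0},
    {"dx": 0.0231,"dy": 0.019,"dz": 0,"yaw": 0},
    {"dx": 0.0231,"dy": 0.019,"dz": 0,"yaw": 0}
  ]
}}

```text
clock: 20.02
position: [0.6422, -0.0086, 0.1466]
orientation: [-1.926, -2.481, 0.001]
force: [0.4, -0.9, 0.2]
gripper_width: 0.0854
grip_force: 0.0
```

>>> {"api": "carry_out", "payload": {
  "increments": [
    {"dx": 0,"dy": 0,"dz": 0,"yaw": 0},
    {"dx": 0,"dy": 0,"dz": 0,"yaw": 0},
    {"dx": 0,"dy": 0,"dz": 0,"yaw": 0}
  ]
}}

```text
clock: 20.27
position: [0.6416, -0.0104, 0.1467]
orientation: [-1.925, -2.482, 0.001]
force: [-1.0, 0.2, 0.2]
gripper_width: 0.0854
grip_force: 0.0
```

```bash
python3 - <<'E'
from h import *
toolmove(.6435,-.012,.029)
E
```

```text
at [ 0.6416 -0.0104  0.1467] tool delta [-0.0021  0.0016  0.1177] y ang 14.400403056629893
```

>>> {"api": "carry_out", "payload": {
  "increments": [
    {"dx": -0.002,"dy": 0.0016,"dz": 0.03,"yaw": 0},
    {"dx": 0,"dy": 0,"dz": 0.035,"yaw": 0},
    {"dx": 0,"dy": 0,"dz": 0.035,"yaw": 0},
    {"dx": 0,"dy": 0,"dz": 0.0175,"yaw": 0},
    {"dx": 0,"dy": 0,"dz": 0,"yaw": 0},
    {"dx": 0,"dy": 0,"dz": 0,"yaw": 0}
  ]
}}

```text
clock: 20.77
position: [0.6434, -0.0127, 0.0294]
orientation: [-1.926, -2.48, 0.002]
force: [0.9, 0.0, 1.1]
gripper_width: 0.0851
grip_force: 0.0
```

>>> {"api": "carry_out", "payload": {
  "increments": [
    {"dx": 0,"dy": 0,"dz": 0,"yaw": 0},
    {"dx": 0,"dy": 0,"dz": 0,"yaw": 0},
    {"dx": 0,"dy": 0,"dz": 0,"yaw": 0},
    {"dx": 0,"dy": 0,"dz": 0,"yaw": 0},
    {"dx": 0,"dy": 0,"dz": 0,"yaw": 0},
    {"dx": 0,"dy": 0,"dz": 0,"yaw": 0},
    {"dx": 0,"dy": 0,"dz": 0,"yaw": 0},
    {"dx": 0,"dy": 0,"dz": 0,"yaw": 0},
    {"dx": 0,"dy": 0,"dz": 0,"yaw": 0}
  ],
  "fingers": 1
}}

```text
clock: 21.52
position: [0.6444, -0.0117, 0.0307]
orientation: [1.925, 2.481, 0.001]
force: [-3.4, -0.6, 10.4]
gripper_width: 0.025
grip_force: 58.3
```

>>> {"api": "carry_out", "payload": {
  "increments": [
    {"dx": 0,"dy": 0,"dz": -0.036,"yaw": 0},
    {"dx": 0,"dy": 0,"dz": -0.036,"yaw": 0},
    {"dx": 0,"dy": 0,"dz": -0.036,"yaw": 0},
    {"dx": 0,"dy": 0,"dz": 0,"yaw": 0},
    {"dx": 0,"dy": 0,"dz": 0,"yaw": 0}
  ]
}}

```text
clock: 21.93
position: [0.6452, -0.0117, 0.14]
orientation: [1.923, 2.479, 0.003]
force: [0.1, 0.1, -2.8]
gripper_width: 0.0243
grip_force: 59.3
```

```bash
python3 - <<'E'
from h import *
toolmove(.4796,.196)
E
```

```text
at [ 0.6452 -0.0117  0.14  ] tool delta [ 0.2424 -0.1088 -0.0008] y ang 14.391952447207556
```

>>> {"api": "carry_out", "payload": {
  "increments": [
    {"dx": 0.0269,"dy": -0.0121,"dz": 0,"yaw": 0},
    {"dx": 0.0269,"dy": -0.0121,"dz": 0,"yaw": 0},
    {"dx": 0.0269,"dy": -0.0121,"dz": 0,"yaw": 0},
    {"dx": 0.0269,"dy": -0.0121,"dz": 0,"yaw": 0},
    {"dx": 0.0269,"dy": -0.0121,"dz": 0,"yaw": 0},
    {"dx": 0.0269,"dy": -0.0121,"dz": 0,"yaw": 0},
    {"dx": 0.0269,"dy": -0.0121,"dz": 0,"yaw": 0},
    {"dx": 0.0269,"dy": -0.0121,"dz": 0,"yaw": 0},
    {"dx": 0.0269,"dy": -0.0121,"dz": 0,"yaw": 0},
    {"dx": 0,"dy": 0,"dz": 0,"yaw": 0},
    {"dx": 0,"dy": 0,"dz": 0,"yaw": 0},
    {"dx": 0,"dy": 0,"dz": 0,"yaw": 0}
  ]
}}

```text
clock: 22.93
position: [0.4783, 0.1956, 0.137]
orientation: [-1.925, -2.482, 0.002]
force: [0.3, -0.9, -2.0]
gripper_width: 0.0249
grip_force: 59.4
```

```bash
python3 - <<'E'
from h import *
toolmove(.4796,.196,.034)
E
```

```text
at [0.4783 0.1956 0.137 ] tool delta [1.00e-04 1.50e-03 1.03e-01] y ang 14.416278760177574
```

>>> {"api": "carry_out", "payload": {
  "increments": [
    {"dx": 0,"dy": 0.0015,"dz": 0.035,"yaw": 0},
    {"dx": 0,"dy": 0,"dz": 0.035,"yaw": 0},
    {"dx": 0,"dy": 0,"dz": 0.023,"yaw": 0},
    {"dx": 0,"dy": 0,"dz": 0.01,"yaw": 0},
    {"dx": 0,"dy": 0,"dz": 0,"yaw": 0},
    {"dx": 0,"dy": 0,"dz": 0,"yaw": 0}
  ]
}}

```text
clock: 23.43
position: [0.4802, 0.1955, 0.0343]
orientation: [-1.927, -2.481, 0.001]
force: [-0.5, -0.0, -1.7]
gripper_width: 0.0249
grip_force: 65.4
```

>>> {"api": "carry_out", "payload": {
  "increments": [
    {"dx": 0,"dy": 0,"dz": 0,"yaw": 0},
    {"dx": 0,"dy": 0,"dz": 0,"yaw": 0},
    {"dx": 0,"dy": 0,"dz": 0,"yaw": 0},
    {"dx": 0,"dy": 0,"dz": 0,"yaw": 0},
    {"dx": 0,"dy": 0,"dz": 0,"yaw": 0},
    {"dx": 0,"dy": 0,"dz": 0,"yaw": 0},
    {"dx": 0,"dy": 0,"dz": -0.025,"yaw": 0},
    {"dx": 0,"dy": 0,"dz": -0.035,"yaw": 0},
    {"dx": 0,"dy": 0,"dz": -0.035,"yaw": 0},
    {"dx": 0,"dy": 0,"dz": -0.02,"yaw": 0},
    {"dx": 0,"dy": 0,"dz": 0,"yaw": 0}
  ],
  "fingers": -1
}}

```text
clock: 24.35
position: [0.4818, 0.1968, 0.154]
orientation: [1.923, 2.479, 0.008]
force: [1.5, 0.7, 0.6]
gripper_width: 0.0855
grip_force: 0.0
```

```bash
python3 - <<'E'
from h import *
toolmove(.6424,.2091)
E
```

```text
at [0.4818 0.1968 0.154 ] tool delta [-0.028   0.1586  0.001 ] y ang 14.395031249066646
```

>>> {"api": "carry_out", "payload": {
  "increments": [
    {"dx": -0.0056,"dy": 0.0317,"dz": 0,"yaw": 0},
    {"dx": -0.0056,"dy": 0.0317,"dz": 0,"yaw": 0},
    {"dx": -0.0056,"dy": 0.0317,"dz": 0,"yaw": 0},
    {"dx": -0.0056,"dy": 0.0317,"dz": 0,"yaw": 0},
    {"dx": -0.0056,"dy": 0.0317,"dz": 0,"yaw": 0},
    {"dx": 0,"dy": 0,"dz": 0,"yaw": -0.112},
    {"dx": 0,"dy": 0,"dz": 0,"yaw": -0.112},
    {"dx": 0,"dy": 0,"dz": 0,"yaw": -0.112},
    {"dx": 0,"dy": 0,"dz": 0,"yaw": -0.112},
    {"dx": 0,"dy": 0,"dz": 0,"yaw": 0},
    {"dx": 0,"dy": 0,"dz": 0,"yaw": 0}
  ]
}}

```text
clock: 25.27
position: [0.6402, 0.2084, 0.1493]
orientation: [-1.331, -2.845, 0.001]
force: [-0.5, -0.6, 0.1]
gripper_width: 0.085
grip_force: 0.0
```

```bash
python3 - <<'E'
from h import *
toolmove(.6424,.2091,.026)
E
```

```text
at [0.6402 0.2084 0.1493] tool delta [-0.0009  0.0022  0.1233] y ang 39.84635538311011
```

>>> {"api": "carry_out", "payload": {
  "increments": [
    {"dx": -0.0009,"dy": 0.0022,"dz": 0.035,"yaw": 0},
    {"dx": 0,"dy": 0,"dz": 0.035,"yaw": 0},
    {"dx": 0,"dy": 0,"dz": 0.035,"yaw": 0},
    {"dx": 0,"dy": 0,"dz": 0.018,"yaw": 0},
    {"dx": 0,"dy": 0,"dz": 0,"yaw": 0},
    {"dx": 0,"dy": 0,"dz": 0,"yaw": 0}
  ]
}}

```text
clock: 25.77
position: [0.6423, 0.2091, 0.0263]
orientation: [-1.33, -2.845, 0.002]
force: [0.3, -0.4, 1.2]
gripper_width: 0.0858
grip_force: 0.0
```

>>> {"api": "carry_out", "payload": {
  "increments": [
    {"dx": 0,"dy": 0,"dz": 0,"yaw": 0},
    {"dx": 0,"dy": 0,"dz": 0,"yaw": 0},
    {"dx": 0,"dy": 0,"dz": 0,"yaw": 0},
    {"dx": 0,"dy": 0,"dz": 0,"yaw": 0},
    {"dx": 0,"dy": 0,"dz": 0,"yaw": 0},
    {"dx": 0,"dy": 0,"dz": 0,"yaw": 0},
    {"dx": 0,"dy": 0,"dz": 0,"yaw": 0},
    {"dx": 0,"dy": 0,"dz": 0,"yaw": 0},
    {"dx": 0,"dy": 0,"dz": 0,"yaw": 0}
  ],
  "fingers": 1,
  "grip_force": 70
}}

```text
clock: 26.52
position: [0.6433, 0.2092, 0.0283]
orientation: [1.326, 2.846, 0.002]
force: [-2.2, -1.1, 11.0]
gripper_width: 0.0416
grip_force: 70.9
```

>>> {"api": "carry_out", "payload": {
  "increments": [
    {"dx": 0,"dy": 0,"dz": -0.036,"yaw": 0},
    {"dx": 0,"dy": 0,"dz": -0.036,"yaw": 0},
    {"dx": 0,"dy": 0,"dz": -0.036,"yaw": 0},
    {"dx": 0,"dy": 0,"dz": 0,"yaw": 0.111},
    {"dx": 0,"dy": 0,"dz": 0,"yaw": 0.111},
    {"dx": 0,"dy": 0,"dz": 0,"yaw": 0.111},
    {"dx": 0,"dy": 0,"dz": 0,"yaw": 0.111},
    {"dx": 0,"dy": 0,"dz": 0,"yaw": 0},
    {"dx": 0,"dy": 0,"dz": 0,"yaw": 0}
  ]
}}

```text
clock: 27.27
position: [0.6426, 0.2091, 0.135]
orientation: [1.917, 2.489, 0.0]
force: [-1.2, -0.7, -4.7]
gripper_width: 0.0414
grip_force: 73.2
```

```bash
python3 - <<'E'
from h import *
toolmove(.462,.270)
E
```

```text
at [0.6426 0.2091 0.135 ] tool delta [ 0.105 -0.159 -0.   ] y ang 14.804451911776376
```

>>> {"api": "carry_out", "payload": {
  "increments": [
    {"dx": 0.0175,"dy": -0.0265,"dz": 0,"yaw": 0},
    {"dx": 0.0175,"dy": -0.0265,"dz": 0,"yaw": 0},
    {"dx": 0.0175,"dy": -0.0265,"dz": 0,"yaw": 0},
    {"dx": 0.0175,"dy": -0.0265,"dz": 0,"yaw": 0},
    {"dx": 0.0175,"dy": -0.0265,"dz": 0,"yaw": 0},
    {"dx": 0.0175,"dy": -0.0265,"dz": 0,"yaw": 0},
    {"dx": 0,"dy": 0,"dz": 0,"yaw": 0},
    {"dx": 0,"dy": 0,"dz": 0,"yaw": 0},
    {"dx": 0,"dy": 0,"dz": 0,"yaw": 0}
  ]
}}

```text
clock: 28.02
position: [0.4628, 0.2709, 0.1351]
orientation: [1.917, 2.488, 0.001]
force: [0.2, 0.9, -4.0]
gripper_width: 0.0411
grip_force: 73.6
```

```bash
python3 - <<'E'
from h import *
toolmove(.462,.270,.0315)
E
```

```text
at [0.4628 0.2709 0.1351] tool delta [-0.0006 -0.0012  0.1036] y ang 14.79227200393419
```

>>> {"api": "carry_out", "payload": {
  "increments": [
    {"dx": 0,"dy": 0,"dz": 0.035,"yaw": 0},
    {"dx": 0,"dy": 0,"dz": 0.035,"yaw": 0},
    {"dx": 0,"dy": 0,"dz": 0.0235,"yaw": 0},
    {"dx": 0,"dy": 0,"dz": 0.01,"yaw": 0},
    {"dx": 0,"dy": 0,"dz": 0,"yaw": 0},
    {"dx": 0,"dy": 0,"dz": 0,"yaw": 0}
  ]
}}

```text
clock: 28.52
position: [0.4633, 0.2704, 0.0311]
orientation: [1.92, 2.486, 0.0]
force: [-0.7, -0.5, -3.3]
gripper_width: 0.0414
grip_force: 80.4
```

>>> {"api": "carry_out", "payload": {
  "increments": [
    {"dx": 0,"dy": 0,"dz": 0,"yaw": 0},
    {"dx": 0,"dy": 0,"dz": 0,"yaw": 0},
    {"dx": 0,"dy": 0,"dz": 0,"yaw": 0},
    {"dx": 0,"dy": 0,"dz": 0,"yaw": 0},
    {"dx": 0,"dy": 0,"dz": 0,"yaw": 0},
    {"dx": 0,"dy": 0,"dz": 0,"yaw": 0},
    {"dx": 0,"dy": 0,"dz": -0.025,"yaw": 0},
    {"dx": 0,"dy": 0,"dz": -0.035,"yaw": 0},
    {"dx": 0,"dy": 0,"dz": -0.035,"yaw": 0},
    {"dx": 0,"dy": 0,"dz": -0.035,"yaw": 0},
    {"dx": 0,"dy": 0,"dz": -0.035,"yaw": 0}
  ],
  "fingers": -1
}}

```text
clock: 29.43
position: [0.4619, 0.2705, 0.198]
orientation: [-1.921, -2.486, 0.0]
force: [0.5, 0.9, 0.0]
gripper_width: 0.0852
grip_force: 0.0
```

>>> {"api": "carry_out", "payload": {
  "increments": [
    {"dx": 0.03,"dy": -0.01,"dz": 0,"yaw": 0},
    {"dx": 0.03,"dy": -0.01,"dz": 0,"yaw": 0},
    {"dx": 0.03,"dy": -0.01,"dz": 0,"yaw": 0},
    {"dx": 0.03,"dy": -0.01,"dz": 0,"yaw": 0},
    {"dx": 0.03,"dy": -0.01,"dz": 0,"yaw": 0},
    {"dx": 0.03,"dy": -0.01,"dz": 0,"yaw": 0},
    {"dx": 0.03,"dy": -0.01,"dz": 0,"yaw": 0},
    {"dx": 0,"dy": 0,"dz": 0,"yaw": 0},
    {"dx": 0,"dy": 0,"dz": 0,"yaw": 0}
  ]
}}

```text
clock: 30.18
position: [0.3406, 0.4572, 0.1962]
orientation: [-1.918, -2.488, 0.0]
force: [0.3, -0.9, 0.4]
gripper_width: 0.0853
grip_force: 0.0
```

```bash
python3 - <<'E'
from h import *
im=r.snapshot("scene")[:,:,::-1];si=r.snapshot("side")[:,:,::-1]
a=cv2.resize(im[200:400,130:530],(800,400));cv2.imwrite("pics/f1.png",a)
c=cam("scene")
for n,p in dict(wide=(.4894,-.3352),roller=(.471,-.2615),narrow=(.4526,-.1878),spindle=(.4796,.196,),nut=(.462,.27)).items():
    print(n,((proj(c,[*p,.067 if n=="spindle" else .053])[0]-[130,200])*2).round())
E
```

```text
wide [ 54. 152.]
roller [136. 124.]
narrow [214.  97.]
spindle [612.  55.]
nut [675.  40.]
```

View pics/f1.png

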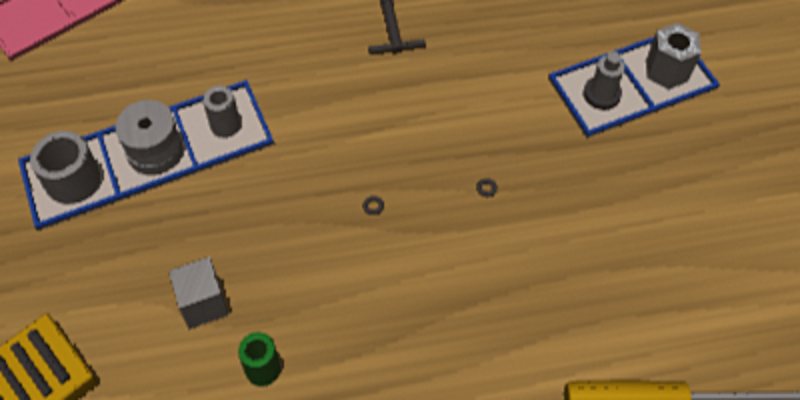

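All five parts stand upright near their bay centres. The tops in the crop are wide bush (60,152), roller (144,123), narrow bush (220,97), spindle (612,57) and nut (680,41), each within about 8 mm of target. The square block hasn't moved.

```bash
python3 -c "
from cell import r
print(r.hand_in())"
```

```text
the job is handed in; nothing more can be done
None
```

I handed the job in at about 30 s: in the last camera view both kits were complete, all five parts stood upright within about 8 mm of their bay centres, and the block had not moved; the hand-in call returned no verdict.

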